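# Set the paint mixer's gated speed lever to the marked slot

## Task

A paint tin is clamped in the tabletop mixer on the art shop's counter. Take the red-knobbed speed lever from its parking leg, guide it along the zigzag gate and push it fully home into the slot that has the green disc at its end (not the orange one), then let go and leave it there. Do not knock over or push away the pink glass jar standing beside the mixer.

Things in the scene. Friction and masses are not known exactly. Their poses are not given: they have to be found in the camera images.
- mixer: Fixed blue paint mixer, 215 (x) by 375 mm (y); origin on table under gate centre, x away from robot, y left. Gate plate top at 92 mm. Channel 22 mm wide, centre line in (x, y) mm: parking leg (-50,40) to (20,40), crossing to (20,0); middle leg y=0 from x -20 to 50; crossing (-20,0) to (-20,-40); right leg y=-40 from x -20 to 50. Clamped tin at (11,-185), radius 45, with its clamp 220 high.
- lever_knob (a point): Centre of the upright red cylindrical lever knob, 30 mm diameter, 45 mm high (114 to 159 mm above the table). Its 12 mm steel stalk stands in the channel, 5 mm play each side. The lever stays upright, slides level in x and y against about 2 N of friction and stays where left. It starts in the parking leg, at x -50 to -15 mm of the mixer's frame.
- green_disc: Green marker disc, 22 mm diameter, 5 mm thick, fixed on the gate plate beyond the far end of the slot to use; origin at the centre of its underside. In the mixer's frame it lies at x 80 mm (30 mm past the end of the centre line), y 0 (middle leg) or -40 mm (right leg). A like orange disc marks the other slot.
- glass_jar: Closed pink glass jar with white lid, 62 mm diameter, 86 mm high, loose, standing on the table left of the mixer (+y); origin at the centre of its underside.

How it is judged (in metres and radians):
At the end, for the whole second after the job is handed in: The lever stands in the slot marked by the green disc, its axis within 44 mm of the disc's centre seen from above (30 mm at the end of the channel's centre line, so up to 14 mm short of that), and stays there, released (horizontal distance between lever_knob and green_disc below 0.044 m); the robot touches nothing.
It fails at once if the glass jar is pushed away (more than 30 mm) or knocked over (distance of glass_jar from where it was at the start of the episode above 0.03 m or angle between glass_jar's own z axis and vertical above 0.5 rad).
It also fails if it takes over 40 s, if anything falls off the work surface, if the arm or the gripper's body presses on something with over 40 N, if the wrist force passes 120 N, or if a joint passes its speed limit or range.

## Robot

A 6-joint arm with a two-finger parallel gripper is mounted at the origin on the work surface. World frame = base frame: x ahead of the robot, y to its left, z up, the work surface at z = 0. Lengths are in m, angles in degrees, forces in N, time in s.
With the tool pointing down it reaches from about 0.25 to 0.725 m from the base axis. Payload 4 kg.
Tool frame: the origin (TCP) lies midway between the tips of the shut fingers; the grasp point (between the pads) lies 19 mm behind it; z points along the fingers, y is the direction in which the jaws open and shut (so a half turn about z gives the same grasp; the last joint's range is limited). The gripper opens to 85 mm and grips with 20 to 120 N. Pads are 22 mm wide; open, the fingers measure 114 mm over their backs; the gripper's body (76 mm by 85 mm) begins 54 mm behind the grasp point. The pads swing forward as they close: fully open they stand 13 mm farther back than shut.
Start: joints at [70.588, 13.785, 0.286, 76.501, 0, 90], TCP at [0.166, 0.472, 0.231] pointing down, gripper open.
Joint ranges: [-155.79, 155.79], [-60.16, 107.12], [-62.33, 73.08], [-114, 123.19], [-81.49, 82.49], [-180, 180]. Speed limits (degrees/s): [159.86, 159.86, 180, 180, 180, 180].

## Interface

Orientations are given as a 3x3 rotation matrix whose columns are the frame's x, y, z axes.
In Python, from plant import arm gives the robot as it stands. The module is installed in compiled form; this text tells all that it offers.
- The arm moves only by the tool servo_tool, never from a script. Its argument "increments" is a list of rows, each a list of 3 entries, a list of its own where there are three numbers: the opening, from 0 (shut) to 1 (fully open), then the shift along the tool's x, y, z in mm, then the turn about the tool's z in degrees. In form: [[fingers, [x, y, z], yaw], ...]. A call has 1 to 8 rows; each row shifts and turns the pose as measured when the row begins, along the tool's axes as they then stand; what a row does not reach is not made up. A row lasts 1/8 s, in which the tool goes at most 62.5 mm and 10.7 degrees, less where a joint would pass 70% of its speed; a pose out of reach is approached as far as the arm can. A call is refused whole if a number of a shift passes 62.5 or a number of a turn 10.7, either way. A call with a gripper value outside its range is refused whole. The fingers move at their own pace and stop on an object; "grip_force" is the grip in N (left out, the last holds). Time passes only in rows, so rows that do not move let the fingers close. It gives the time, the measured TCP pose, the force and the opening at its end, in the units of the state.
- arm.read_state(): the state, without advancing time (a new reading comes with each control period).
- arm.camera(name): name is "scene" or "top" or "wrist"; returns the picture (420x560x3 uint8, red, green, blue); there is no depth.
- arm.camera_info(name): a dict with "vfov" (degrees; the focal length in pixels is half the picture's height over the tangent of half this angle, whatever the lens; pixels are square), "cx", "cy" (the principal point, pixels), "R" (3x3) and "t" (3): a world point X has camera coordinates R X + t; the wrist camera has in their place "hand_eye" (4x4, takes a point from camera to tool coordinates, whose origin is the TCP and whose axes are the flange's). Camera axes: x right, y down, z forward; pixel columns grow to the right and rows downward; lengths in m; the calibration is good to about 2 mm. A picture is of the moment at which its call begins: read the wrist's pose just before it. camera_info takes no time and is no camera call.
- arm.close_job(): hands the job in, once; it reports no verdict.
The state is a dict: "t": time; "joints": joint angles; "qvel": joint speeds; "joint_efforts": joint torques, N m; "eef_pos": TCP position; "tcp_rot": TCP orientation; "contact_force": force on the tool from outside, world axes, zero at the start; "moment": the same for the moment, N m; "finger_gap": finger opening in m.
Only numpy, scipy, OpenCV 4.12 (cv2) and the standard library are available. Lean on these libraries where they do the work, as an engineer would, in place of code of your own. Each camera call takes 0.05 s, during which the arm holds its last target. There are 200 camera calls.

## Working session

There is one attempt and no reset: what is moved stays moved. The work goes in short steps, Python scripts to look and compute and a tool call to move; the robot and the scene stay as the last step left them, time stands still between calls to the robot, and variables do not carry over. Pictures are saved under pics/ and viewed, about 8 in all and at most 12, crops included, and the job is handed in when it is done.

Besides the shell and the picture viewer there is one more tool, called after ">>>" in YAML: its name, and indented under it one key for each argument. servo_tool: Moves the arm, as the interface text tells. Its arguments: {"type":"object","properties":{"increments":{"type":"array","items":{"type":"array"}},"grip_force":{"type":"number"}},"required":["increments"]}

```bash
mkdir -p pics; python3 - <<'E'
from plant import arm
import cv2,numpy as np
s=arm.read_state(); print(s['t'],s['eef_pos'],np.round(s['tcp_rot'],3).tolist(),s['finger_gap'])
for n in("top","scene"):
    cv2.imwrite(f"pics/{n}0.png",arm.camera(n)[:,:,::-1]); print(n,arm.camera_info(n))
print(arm.camera_info("wrist"))
E
```

```text
0.0 [0.16595842 0.47099282 0.2304279 ] [[-0.943, 0.332, -0.001], [0.332, 0.943, -0.002], [-0.0, -0.002, -1.0]] 0.08519264359915625
top {'vfov': 57.931224437175516, 'cx': 280.4302606379237, 'cy': 209.75176569034306, 'R': array([[ 0.02728025, -0.99960363, -0.00695427],
       [-0.98119185, -0.02544654, -0.19135055],
       [ 0.19109774,  0.01204357, -0.98149712]]), 't': array([0.16428586, 0.62117087, 0.62780607])}
scene {'vfov': 52.82964158502991, 'cx': 285.20920452848856, 'cy': 211.39913450656172, 'R': array([[-0.73352664,  0.67965577,  0.00258727],
       [ 0.44881088,  0.48723619, -0.7491126 ],
       [-0.51039931, -0.54833286, -0.66243763]]), 't': array([ 0.34215483, -0.2838732 ,  1.27338596])}
{'vfov': 70.75640543249229, 'cx': 278.4574965822085, 'cy': 210.80980336360335, 'hand_eye': array([[ 4.38606956e-04, -9.65648878e-01, -2.59850058e-01,
         6.69232473e-02],
       [ 9.99999900e-01,  4.47651070e-04,  2.43723560e-05,
         4.45087563e-04],
       [ 9.27870185e-05, -2.59850043e-01,  9.65648977e-01,
        -1.43458465e-01],
       [ 0.00000000e+00,  0.00000000e+00,  0.00000000e+00,
         1.00000000e+00]])}
```

View pics/top0.png

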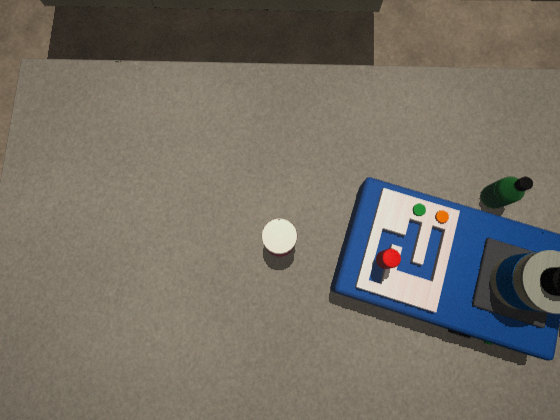

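View pics/scene0.png

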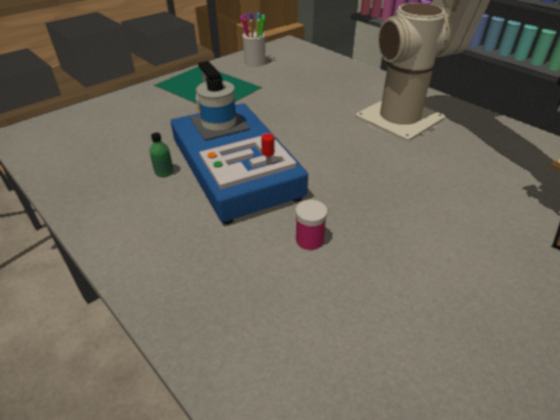

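The top view shows the mixer at right, rotated about 12°, with the green disc at (419,210), the orange disc at (442,216), the knob at (391,259) and the jar lid at (279,237). The green disc is on the left, which suggests the middle leg. I'll enlarge the gate area to check.

```bash
python3 - <<'E'
import cv2
im=cv2.imread("pics/top0.png"); c=im[175:315,335:475]
cv2.imwrite("pics/crop0.png",cv2.resize(c,None,fx=4.2,fy=4.2,interpolation=cv2.INTER_CUBIC))
E
```

```text
(no output)
```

View pics/crop0.png

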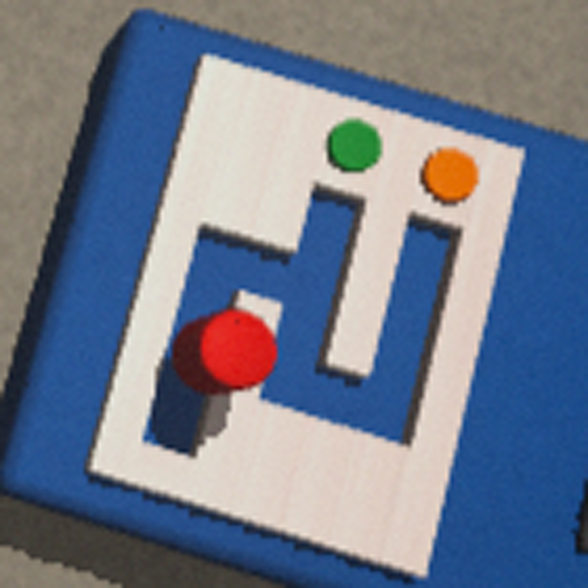

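The crop shows that the green disc (354,145) is at the end of the middle leg. The knob top is at crop (239,349), in the parking leg. Next I'll fit the mixer pose from the channel corners.

```bash
cat > h.py <<'E'
from plant import arm
import numpy as np
from scipy.optimize import least_squares
def pix2w(n,p,z):
    i=arm.camera_info(n); f=210/np.tan(np.radians(i['vfov']/2)); R,t=i['R'],i['t']
    d=R.T@np.array([(p[0]-i['cx'])/f,(p[1]-i['cy'])/f,1]); c=-R.T@t
    return c+d*(z-c[2])/d[2]
E
python3 - <<'E'
from h import *
L=[(-61,51,145,440),(-61,29,195,455),(31,51,200,228),(31,11,290,257),(61,11,317,185),(61,-11,364,199),(9,29,237,292),(9,11,282,303),(-31,-51,410,443),(61,-29,412,214),(61,-51,460,229),(-9,-11,324,367),(-9,-29,368,376),(80,0,354,145),(80,-40,450,175)]
c2p=lambda u,v:(335+(u+.5)/4.2-.5,175+(v+.5)/4.2-.5)
M=np.array([l[:2] for l in L])/1e3
W=np.array([pix2w("top",c2p(*l[2:]),.097 if l[0]==80 else .092)[:2] for l in L])
T=lambda q:M@np.array([[np.cos(q[2]),np.sin(q[2])],[-np.sin(q[2]),np.cos(q[2])]])+q[:2]
r=least_squares(lambda q:(T(q)-W).ravel(),[*W.mean(0),0],loss='soft_l1',f_scale=.002)
q=r.x; print("mixer",q[:2],np.degrees(q[2])); print(np.round((T(q)-W)*1e3,1).tolist())
k=pix2w("top",c2p(239,349),.159); Rm=np.array([[np.cos(q[2]),-np.sin(q[2])],[np.sin(q[2]),np.cos(q[2])]])
print("knob",k,"in mixer",Rm.T@(k[:2]-q[:2])*1e3)
print("jar",pix2w("top",(279,237),.086))
s=arm.read_state(); print("knob in tool",s['tcp_rot'].T@(k-s['eef_pos'])*1e3)
print("tool x yaw",np.degrees(np.arctan2(s['tcp_rot'][1,0],s['tcp_rot'][0,0])), s['joints'])
np.save('mix.npy',np.r_[q,k[:2]])
E
```

```text
mixer [ 0.53954986 -0.03492192] -15.919480662859948
[[-1.2, 1.6], [-1.9, 0.1], [1.7, 0.2], [1.7, -2.1], [0.6, 1.7], [-0.1, -0.6], [0.3, -0.6], [-0.7, 0.0], [-2.0, 0.1], [0.6, 1.4], [0.2, -0.7], [1.1, -0.3], [-0.7, -0.2], [-0.2, -0.1], [0.2, -0.2]]
knob [0.52801586 0.00986783 0.159     ] in mixer [-23.37686398  39.90835463]
jar [0.56377449 0.18160265 0.086     ]
knob in tool [-494.73613009 -314.48187123   72.08378929]
tool x yaw 160.58811367256578 [7.05892535e+01 1.38301851e+01 2.20340176e-01 7.65024813e+01
 8.72589297e-04 9.00011381e+01]
```

>>> servo_tool:
  increments:
    - [1, [-20, -13, 0], 0]
    - [1, [-41, -26, 0], 0]
    - [1, [-41, -26, 0], 0]
    - [1, [-41, -26, 0], 0]
    - [1, [-41, -26, 0], 0]
    - [1, [-41, -26, 0], 0]
    - [1, [-41, -26, 0], 0]
    - [1, [-41, -26, 0], 0]
  grip_force: 40

```text
t: 1.1
eef_pos: [0.3948, 0.1784, 0.2276]
tcp_rot: [[-0.946, 0.324, -0.004], [0.324, 0.946, -0.006], [0.002, -0.007, -1.0]]
contact_force: [0.7, 0.1, 0.7]
finger_gap: 0.0855
```

```bash
cat > rel.py <<'E'
from h import *
import sys
q=np.load('mix.npy'); s=arm.read_state(); R=s['tcp_rot']; p=s['eef_pos']
c,sn=np.cos(q[2]),np.sin(q[2]); Rm=np.array([[c,-sn,0],[sn,c,0],[0,0,1]])
print("t",s['t'],"mixer-frame tcp mm",np.round(Rm.T@(p-[q[0],q[1],0])*1e3,1),"gap",round(s['finger_gap']*1e3,1),"F in mixer",np.round(Rm.T@s['contact_force'],1))
print("to knob, tool axes",np.round(R.T@(np.array([q[3],q[4],.120])-p)*1e3,1))
E_=R.T@Rm; print("mixer x in tool",np.round(E_[:,0],3),"yaw err(world)",round(float(np.degrees(np.arctan2(R[1,0],R[0,0])-q[2])-180),2),"j",np.round(s['joints'],1))
E
python3 rel.py
```

```text
t 1.1 mixer-frame tcp mm [-197.7  165.5  227.6] gap 85.5 F in mixer [0.7 0.3 0.7]
to knob, tool axes [-180.8 -115.5  108.1]
mixer x in tool [-0.999  0.052 -0.002] yaw err(world) -2.99 j [24.5  6.6 -9.1 74.6 -0.2 43.4]
```

>>> servo_tool:
  increments:
    - [1, [-36, -23, 0], 0]
    - [1, [-36, -23, 0], 0]
    - [1, [-36, -23, 0], 0]
    - [1, [-36, -23, 0], 0]
    - [1, [-25, -16, 0], 0]
    - [1, [0, 0, 0], -3]
    - [1, [0, 0, 0], 0]

```text
t: 1.98
eef_pos: [0.5229, 0.0115, 0.2241]
tcp_rot: [[-0.96, 0.28, -0.01], [0.28, 0.96, -0.006], [0.008, -0.009, -1.0]]
contact_force: [0.4, 0.9, 0.4]
finger_gap: 0.0854
```

```bash
python3 rel.py; python3 - <<'E'
from plant import arm
import cv2
cv2.imwrite("pics/w1.png",arm.camera("wrist")[:,:,::-1])
E
```

```text
t 1.975 mixer-frame tcp mm [-28.7  40.1 224.1] gap 85.4 F in mixer [0.1 1.  0.4]
to knob, tool axes [ -6.2   0.8 104.1]
mixer x in tool [-1.     0.006 -0.008] yaw err(world) -0.35 j [ 1.5 17.1  3.6 77.2 -0.4 17.7]
```

View pics/w1.png

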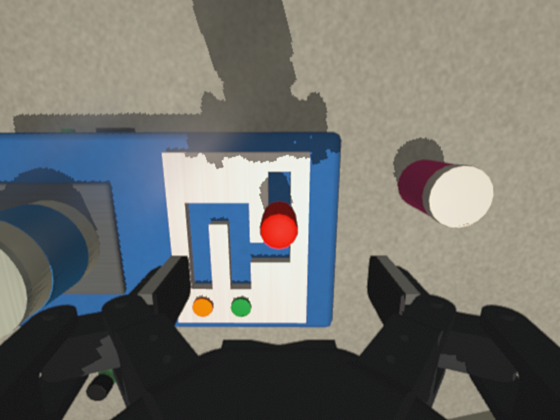

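The wrist view shows the knob top centred at about (279,231), between the open fingers. The gate is aligned with the image axes and the jar is well to the right.

```bash
python3 - <<'E'
from h import *
s=arm.read_state(); i=arm.camera_info("wrist"); H=i['hand_eye']; f=210/np.tan(np.radians(i['vfov']/2))
R=s['tcp_rot']; d=R@H[:3,:3]@np.array([(279-i['cx'])/f,(231-i['cy'])/f,1]); c=s['eef_pos']+R@H[:3,3]
k=c+d*(.159-c[2])/d[2]; print(k, R.T@(k-s['eef_pos'])*1e3, np.load('mix.npy')[3:])
E
```

```text
[0.52698432 0.01076764 0.159     ] [-4.7493962   0.92402674 65.0384947 ] [0.52801586 0.00986783]
```

>>> servo_tool:
  increments:
    - [1, [-5, 1, 15], 0]
    - [1, [0, 0, 25], 0]
    - [1, [0, 0, 25], 0]
    - [1, [0, 0, 20], 0]
    - [1, [0, 0, 12], 0]
    - [1, [0, 0, 4], 0]
    - [1, [0, 0, 0], 0]

```text
t: 2.9
eef_pos: [0.5258, 0.0132, 0.1161]
tcp_rot: [[-0.961, 0.278, -0.012], [0.278, 0.961, -0.007], [0.01, -0.01, -1.0]]
contact_force: [-0.3, -0.4, 0.8]
finger_gap: 0.0856
```

```bash
python3 rel.py
```

```text
t 2.9 mixer-frame tcp mm [-26.4  42.5 116.1] gap 85.6 F in mixer [-0.2 -0.4  0.8]
to knob, tool axes [-3.  -2.6 -3.9]
mixer x in tool [-1.     0.003 -0.01 ] yaw err(world) -0.2 j [ 1.6 21.7 -6.5 62.5 -0.4 17.8]
```

>>> servo_tool:
  increments:
    - [1, [-3, -2.5, -2], 0]
    - [1, [0, 0, 0], 0]
    - [0, [0, 0, 0], 0]
    - [0, [0, 0, 0], 0]
    - [0, [0, 0, 0], 0]
    - [0, [0, 0, 0], 0]
    - [0, [0, 0, 0], 0]
    - [0, [0, 0, 0], 0]
  grip_force: 40

```text
t: 3.9
eef_pos: [0.5301, 0.0095, 0.1209]
tcp_rot: [[-0.961, 0.278, -0.007], [0.278, 0.96, -0.007], [0.005, -0.008, -1.0]]
contact_force: [0.1, -1.0, 0.3]
finger_gap: 0.0293
```

```bash
python3 rel.py
```

```text
t 3.9 mixer-frame tcp mm [-21.3  40.1 120.9] gap 29.3 F in mixer [ 0.4 -0.9  0.3]
to knob, tool axes [ 2.1 -0.2  0.9]
mixer x in tool [-1.     0.004 -0.005] yaw err(world) -0.23 j [ 1.2 21.7 -5.8 62.9 -0.4 17.4]
```

>>> servo_tool:
  increments:
    - [0, [-6, 0, 0], 0]
    - [0, [-8, 0, 0], 0]
    - [0, [-8, 0, 0], 0]
    - [0, [-8, 0, 0], 0]
    - [0, [-6, 0, 0], 0]
    - [0, [-3, 0, 0], 0]
    - [0, [0, 0, 0], 0]

```text
t: 4.78
eef_pos: [0.5697, -0.002, 0.1209]
tcp_rot: [[-0.96, 0.278, -0.008], [0.278, 0.96, -0.006], [0.006, -0.008, -1.0]]
contact_force: [-2.2, -1.0, 3.1]
finger_gap: 0.0292
```

```bash
python3 rel.py
```

```text
t 4.775 mixer-frame tcp mm [ 19.9  39.9 120.9] gap 29.2 F in mixer [-1.9 -1.6  3.1]
to knob, tool axes [43.3 -0.2  1.2]
mixer x in tool [-1.     0.004 -0.007] yaw err(world) -0.24 j [-0.  25.9  0.8 65.4 -0.3 16.1]
```

>>> servo_tool:
  increments:
    - [0, [-2, 0, 0], 0]
    - [0, [0, -5, 0], 0]
    - [0, [0, -7, 0], 0]
    - [0, [0, -7, 0], 0]
    - [0, [0, -7, 0], 0]
    - [0, [0, -6, 0], 0]
    - [0, [0, -4, 0], 0]
    - [0, [0, 0, 0], 0]

```text
t: 5.78
eef_pos: [0.5614, -0.0381, 0.121]
tcp_rot: [[-0.961, 0.278, -0.007], [0.278, 0.961, -0.002], [0.006, -0.004, -1.0]]
contact_force: [-0.3, 1.5, 1.7]
finger_gap: 0.0292
```

```bash
python3 rel.py
```

```text
t 5.775 mixer-frame tcp mm [ 21.8   2.9 121. ] gap 29.2 F in mixer [-0.7  1.3  1.7]
to knob, tool axes [45.3 36.8  1.1]
mixer x in tool [-1.     0.003 -0.006] yaw err(world) -0.2 j [-3.8 25.  -0.5 64.8 -0.2 12.3]
```

>>> servo_tool:
  increments:
    - [0, [0, -3, 0], 0]
    - [0, [0, 0, 0], 0]
    - [0, [-5, 0, 0], 0]
    - [0, [-6, 0, 0], 0]
    - [0, [-7, 0, 0], 0]
    - [0, [-7, 0, 0], 0]
    - [0, [-5, 0, 0], 0]
    - [0, [0, 0, 0], 0]

```text
t: 6.78
eef_pos: [0.5914, -0.0502, 0.121]
tcp_rot: [[-0.961, 0.277, -0.007], [0.277, 0.961, -0.003], [0.006, -0.005, -1.0]]
contact_force: [-1.3, 1.2, 2.9]
finger_gap: 0.0288
```

```bash
python3 rel.py
```

```text
t 6.775 mixer-frame tcp mm [ 54.   -0.5 121. ] gap 28.8 F in mixer [-1.6  0.8  2.9]
to knob, tool axes [77.5 40.1  1.3]
mixer x in tool [-1.     0.003 -0.006] yaw err(world) -0.18 j [-4.7 28.4  4.8 66.9 -0.2 11.4]
```

>>> servo_tool:
  increments:
    - [0, [-2, 0, 0], 0]
    - [0, [0, 0, 0], 0]
    - [1, [0, 0, 0], 0]
    - [1, [0, 0, 0], 0]
    - [1, [0, 0, 0], 0]
    - [1, [0, 0, 0], 0]
    - [1, [0, 0, 0], 0]
    - [1, [0, 0, -5], 0]

```text
t: 7.78
eef_pos: [0.5929, -0.0522, 0.1246]
tcp_rot: [[-0.961, 0.278, -0.009], [0.278, 0.961, -0.007], [0.007, -0.009, -1.0]]
contact_force: [0.1, 0.5, 0.6]
finger_gap: 0.0853
```

>>> servo_tool:
  increments:
    - [1, [0, 0, -15], 0]
    - [1, [0, 0, -25], 0]
    - [1, [0, 0, -30], 0]
    - [1, [0, 0, -30], 0]
    - [1, [20, 0, -15], 0]
    - [1, [40, 0, 0], 0]
    - [1, [40, 0, 0], 0]
    - [1, [0, 0, 0], 0]

```text
t: 8.78
eef_pos: [0.4977, -0.0231, 0.2535]
tcp_rot: [[-0.961, 0.278, 0.003], [0.278, 0.961, -0.007], [-0.005, -0.006, -1.0]]
contact_force: [0.9, -0.7, 0.2]
finger_gap: 0.0852
```

```bash
python3 rel.py; python3 - <<'E'
from plant import arm
import cv2
a=arm.camera("top");b=arm.camera("wrist")
cv2.imwrite("pics/end.png",cv2.hconcat([cv2.resize(a[150:330,230:480],(450,324),interpolation=cv2.INTER_CUBIC),cv2.resize(b,(350,324))])[:,:,::-1])
cv2.imwrite("pics/top1.png",a[:,:,::-1])
E
```

```text
t 8.775 mixer-frame tcp mm [-4.350e+01 -1.000e-01  2.535e+02] gap 85.2 F in mixer [ 1.1 -0.4  0.2]
to knob, tool axes [-19.4  40.9 133.3]
mixer x in tool [-1.     0.004  0.005] yaw err(world) -0.23 j [-2.4 12.9  2.5 79.4 -0.4 13.7]
```

View pics/end.png

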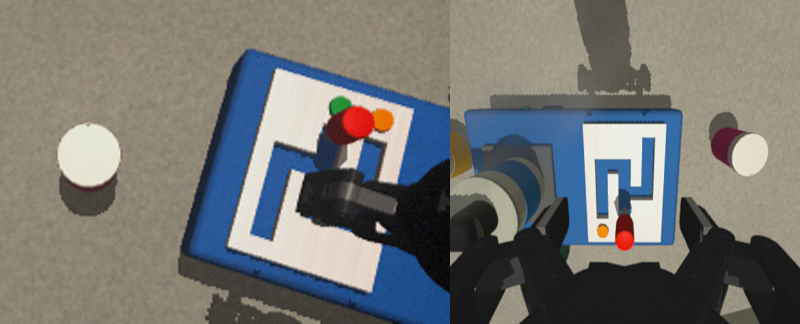

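The left half shows the knob top at (359,123), in the middle slot beside the green disc, with the jar in place. I'll compute the distance to the disc.

```bash
python3 - <<'E'
from h import *
import cv2
im=cv2.imread('pics/top1.png').astype(int); m=(im[:,:,2]>190)&(im[:,:,1]<50)&(im[:,:,0]<60)
v,u=np.nonzero(m); print(u.mean(),v.mean(),m.sum())
q=np.load('mix.npy'); c,s=np.cos(q[2]),np.sin(q[2])
for p in [(u.mean(),v.mean()),(229.7+359/1.8,149.7+123/1.8)]:
    k=pix2w("top",p,.159); m=np.array([[c,s],[-s,c]])@(k[:2]-q[:2])*1e3
    print("knob mixer",m,"dist",np.hypot(m[0]-80,m[1]))
print("jar",pix2w("top",(230+89/1.8,150+155/1.8),.086))
E
```

```text
428.7772727272727 217.3181818181818 220
knob mixer [53.82607261  0.57721747] dist 26.180291343905072
knob mixer [52.90423059 -0.21665362] dist 27.096635562671548
jar [0.5653328  0.18088028 0.086     ]
```

The knob is about 27 mm from the disc, well under the 44 mm limit. The jar hasn't moved and the gripper is clear, so I'm handing in.

```bash
python3 -c "
from plant import arm
print(arm.close_job())"
```

```text
the job is handed in; nothing more can be done
None
```

The lever is in the slot with the green disc (the middle leg), pushed home and released, and I handed the job in at about 9 s of the 40 s allowed. The handing-in gave no verdict, so the result rests on my own checks.

- **What I did:** I worked out the mixer's pose from the top camera and gripped the knob at 40 N. I then moved it out of the parking leg, across, and along the middle leg to the end. After that I opened the gripper, lifted it clear and backed off.
- **Lever:** the last top picture puts the knob about 26–27 mm from the green disc's centre (limit 44 mm), with about 2 mm calibration uncertainty. That puts it at or slightly past the end of the channel's centre line, within the stalk's play.
- **Jar:** it measured within about 2 mm of where it started, which is within reading error, and it was still upright.
- **Forces:** the readings I took at the end of each move were about 4 N or less, and the gripper was clear of everything at the end.
- **Disagreements:** none of note. The top and wrist cameras agreed on the knob's starting position to about 1.5 mm.

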